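# Set the banding gauge to its red mark and hold it

## Task

Set up the banding gauge: swing its boom by the black knob towards the brass peg until you feel it come up against the peg, and only then push the red lock button fully in. Then draw the scale arm out by its black knob until the red line on the arm stands at the mouth of the sleeve, with the boom still against the peg, and finish while still gripping the knob and holding the arm there, because a spring pulls it back. Do not force the peg round, and leave the yellow bowl, the small terracotta cup and the yellow pot where they are.

Things in the scene. Friction and masses are not known exactly. Their poses are not given: they have to be found in the camera images.
- gauge: the banding gauge, fixed to the table: dark round foot, 124 mm wide, with an upright steel column, top at z = 0.118. Origin: on the column's axis at table height, z up. The boom swings about this axis, level, and points roughly towards the robot. Taller things stand on the left part of the table, beyond y = 0.22: a lidded jar (190 mm high), a banding wheel (150 mm) and a vase (314 mm)
- boom: the swinging boom: grey hub and grey square sleeve (26 mm wide, 24 mm high, top at z = 0.117). Origin: on the column's axis at table height. The sleeve and the scale arm in it point along this body's own -x axis. It turns about z with a little friction (about 1 N at the knob) and stays where it is left; at the start it stands clear of the peg, on the +y side of it, and swings about 0.3 to 1 rad before it meets the peg
- stop: brass stop collar clamped on the column below the boom, with a short arm that carries an upright brass peg 10 mm thick, z 0.062 to 0.114. Origin: on the column's axis at table height. The clamp's setting differs each time; when the boom's side rests against the peg the boom lies along this body's own -x axis. The clamp holds unless the knob is pushed with more than about 30 N
- peg (a point): middle of the brass peg at the height of the boom, 53 mm from the column's axis; the boom meets it by swinging towards -y (counterclockwise seen from above)
- scale_arm: the telescoping scale arm: aluminium bar 14 mm wide and 12 mm high with a black line every 10 mm and one wider red line, sliding out of the sleeve along the boom's -x, up to 100 mm. Origin moves with it and lies on the column's axis while the arm is fully in. It starts fully in and locked (it gives only 1.5 mm). Once unlocked it needs about 4 to 5 N to pull it to the red mark, and it springs back when let go
- knob (a point): middle of the black upright round knob near the outer end of the scale arm, 22 mm in diameter (26 mm at its 6 mm high top rim), standing from z = 0.111 to 0.155; this point is at z = 0.133, 170 mm from the column's axis while the arm is in. The scribing point reaches 46 mm beyond it along the boom, 105 mm above the table
- red_line (a point): middle of the red line (3 mm wide) round the scale arm, 120 mm behind the knob; inside the sleeve and 80 mm behind its mouth while the arm is in
- mouth (a point): middle of the open end of the sleeve (brass edge), 130 mm from the column's axis; the red line has to stand here
- button_top (a point): middle of the top of the red lock button on top of the sleeve, 22 mm in diameter, 90 mm from the column's axis; z = 0.129 when out, 0.121 when fully in
- lock_button (a joint): how far the lock button is pushed in: 0 out (arm locked), 0.008 fully in (arm free). It takes about 3 N straight down and stays in by itself
- bowl_yellow: blue and white bowl with yellow glaze in it, 120 mm wide, 61 mm high, standing on the table; leave alone. Origin under its middle
- bisque_cup_b: small terracotta cup, 65 mm wide, 50 mm high, on the table; leave alone. Origin under its middle
- pot_yellow: yellow pigment pot with a blue cap, 49 mm wide, 62 mm high, on the table; leave alone. Origin under its middle

How it is judged:
By the outcome, as a careful person would: the job done as asked, in the order asked, and still so for the second after the job is handed in, while the arm keeps its last pose, push and grip.
It also fails if it takes over 58 s, if anything falls off the work surface, if the arm or the gripper's body presses on something with over 40 N, if the wrist force passes 120 N, or if a joint passes its speed limit or range.

## Robot

A 6-joint arm with a two-finger parallel gripper is mounted at the origin on a cart in front of the work surface, level with it; the furniture and walls round the work are solid. World frame = base frame: x ahead of the robot, y to its left, z up, the work surface at z = 0. Lengths are in m, angles in degrees, forces in N, time in s.
With the tool pointing down it reaches from about 0.375 to 0.9 m from the base axis. Payload 3.1 kg.
Tool frame: the origin (TCP) lies midway between the tips of the shut fingers; the grasp point (between the pads) lies 19 mm behind it; z points along the fingers, y is the direction in which the jaws open and shut (so a half turn about z gives the same grasp; the last joint's range is limited). The gripper opens to 87 mm and grips with 3 to 60 N. Pads are 19 mm wide; open, the fingers measure 117 mm over their backs; the gripper's body (75 mm by 190 mm) begins 51 mm behind the grasp point.
Start: joints at [55.777, 30.224, 82.088, -0, 67.689, -10.227], TCP at [0.254, 0.571, 0.223] pointing down, gripper open.
Joint ranges: [-176.69, 176.69], [-43.24, 126.21], [12.49, 139.97], [-82, 262], [0, 151.66], [-163.58, 163.58]. Speed limits (degrees/s): [159.86, 159.86, 180, 180, 180, 180].

## Interface

Orientations are given as a 3x3 rotation matrix whose columns are the frame's x, y, z axes.
In Python, from rig import status, vision, bot, models gives the robot as it stands.
- The arm moves only by the tool send_rows, never from a script. Its argument "moves" is a list of rows, each a list of 7 numbers: the shift along the tool's x, y, z in units of 25 mm (1.0 is 25 mm), then the turn, a rotation vector about the tool's x, y, z in units of 10 degrees (1.0 is 10 degrees), then the closure, from -1 (fully open) to 1 (shut), so that 0 is half open. In form: [[dx, dy, dz, rx, ry, rz, hand], ...]. A call has 1 to 12 rows; each row shifts and turns the commanded pose from where the row before left it, along the tool's axes as they then stand; what a row does not reach is not made up. A row lasts 1/8 s, in which the tool goes at most 62.5 mm and 10.7 degrees, less where a joint would pass 70% of its speed; a pose out of reach is approached as far as the arm can. A call is refused whole if a number of a shift passes 1 or a number of a turn 1, either way. A call with a gripper value outside its range is refused whole. The fingers move at their own pace and stop on an object; the grip force is fixed at half the most. Time passes only in rows, so rows that do not move let the fingers close. It gives the time, the measured TCP pose, the force and the opening at its end, in the units of the state.
- status.read_state(): the state, without advancing time (a new reading comes with each control period).
- vision.capture(name): name is "side" or "top"; returns a dict with "img" (420x560x3 uint8, red, green, blue), "depth" (420x560 float32, m along the optical axis (not along the pixel's ray), 0 where there is no reading), "fx", "fy", "cx", "cy" (pixels), "distortion" ([k1, k2, p1, p2, k3] as OpenCV has them; the pictures are not rectified), "pose" (4x4, takes a point from camera to world coordinates). Camera axes: x right, y up, looking along -z (the intrinsics and any distortion apply to the point x, -y, -z); pixel columns grow to the right and rows downward; lengths in m; the calibration is good to about 2 mm. A picture is of the moment at which its call begins.
- bot.hand_in(): hands the job in, once; it reports no verdict.
Trained networks look in the newest picture that a camera, given by its name, has taken for a name from the list of things; names that differ only in an ending like _2 or _b are one class to them, and where a whole thing is asked for, a point or a joint stands for the part that bears it (a point fixed in the world has none). Each returns a list of dicts, best first, with "confidence" (0 to 1); they miss things now and then, are a little off and sometimes report something else, mostly with a low value. They report only what shows in the picture. A call takes as long as a camera call.
- models.masks_of(camera, name): "mask" (420x560 bool, what is visible of it) and "extent" ([left, top, right, bottom] in pixels, round what is visible of it).
- models.landmark_of(camera, name): "point" ([column, row] in pixels: a listed point, or the origin of a listed thing).
The state is a dict: "time_s": time; "joint_positions": joint angles; "qvel": joint speeds; "tau": joint torques, N m; "position": TCP position; "tcp_rot": TCP orientation; "force": force on the tool from outside, world axes, zero at the start; "moment": the same for the moment, N m; "opening": opening from 0.0 (shut) to 1.0 (fully open).
Only numpy, scipy, OpenCV 4.12 (cv2) and the standard library are available. Lean on these libraries where they do the work, as an engineer would, in place of code of your own. Each camera call takes 0.05 s, during which the arm holds its last target.

## Working session

There is one attempt and no reset: what is moved stays moved. The work goes in short steps, Python scripts to look and compute and a tool call to move; the robot and the scene stay as the last step left them, time stands still between calls to the robot, and variables do not carry over. Pictures are saved under pics/ and viewed, and the job is handed in when it is done.

Besides the shell and the picture viewer there is one more tool, called after "Call:" in YAML: its name, and indented under it one key for each argument. send_rows: Moves the arm, as the interface text tells. Its arguments: {"type":"object","properties":{"moves":{"type":"array"}},"required":["moves"]}

```bash
ls; mkdir -p pics; cat > h.py <<'E'
import numpy as np, cv2
from rig import status, vision, bot, models
def K(c): return np.array([[c['fx'],0,c['cx']],[0,c['fy'],c['cy']],[0,0,1.]]),np.array(c['distortion'],float)
def ray(c,p):
    k,d=K(c); u=cv2.undistortPoints(np.array([[p]],float),k,d)[0,0]
    return np.array([u[0],-u[1],-1.])
def atz(c,p,z):
    T=np.array(c['pose']); d=T[:3,:3]@ray(c,p); o=T[:3,3]; return o+d*(z-o[2])/d[2]
def dep(c,p):
    T=np.array(c['pose']); i,j=int(round(p[1])),int(round(p[0])); z=np.array(c['depth'])[i-1:i+2,j-1:j+2]; z=np.median(z[z>0]) if (z>0).any() else 0
    return T[:3,:3]@(ray(c,p)*z)+T[:3,3]
def proj(c,P):
    T=np.array(c['pose']); q=T[:3,:3].T@(np.array(P,float)-T[:3,3]); k,d=K(c)
    return cv2.projectPoints(np.array([[q[0],-q[1],-q[2]]]),np.zeros(3),np.zeros(3),k,d)[0][0,0]
def save(c,n): cv2.imwrite('pics/'+n,np.array(c['img'])[:,:,::-1])
E
python3 - <<'E'
from h import *
s=status.read_state(); print(s)
Z=dict(knob=.133,button_top=.129,mouth=.105,peg=.105,gauge=0,boom=0,stop=0,bowl_yellow=0,bisque_cup_b=0,pot_yellow=0)
for n in ['side','top']:
    c=vision.capture(n); save(c,n+'0.png'); print(n,np.round(c['pose'],3).tolist(),c['fx'])
    for k,z in Z.items():
        for r in models.landmark_of(n,k)[:2]:
            p=r['point']; print(n,k,np.round(p,1),round(r['confidence'],2),'atz',atz(c,p,z).round(4),'dep',dep(c,p).round(4))
E
```

```text
pics
{'time_s': 0.0, 'joint_positions': array([ 5.57742925e+01,  3.02795636e+01,  8.21557562e+01,  3.21096057e-04,
        6.76888850e+01, -1.02272982e+01]), 'qvel': array([ 0.04717574, -0.09216338,  0.06646049,  0.0959003 ,  0.07356317,
        0.02698164]), 'tau': array([-2.43665090e-04, -4.40049970e+01, -1.76591367e+01,  6.32056966e-02,
        5.82878315e-02, -1.97151066e-04]), 'position': array([0.25375136, 0.5703758 , 0.22156872]), 'tcp_rot': array([[-9.13555643e-01,  4.06711926e-01, -1.22356363e-03],
       [ 4.06713579e-01,  9.13553973e-01, -1.78946483e-03],
       [ 3.89994728e-04, -2.13241563e-03, -9.99997650e-01]]), 'force': array([0.28129972, 0.01232232, 0.04846089]), 'moment': array([ 0.01593803,  0.01387649, -0.0237434 ]), 'opening': 1.001940128714172}
side [[0.984, 0.071, -0.163, 0.479], [-0.177, 0.483, -0.857, -1.01], [0.018, 0.873, 0.488, 0.629], [0.0, 0.0, 0.0, 1.0]] 411.1517728800673
side knob [233.4 177. ] 0.66 atz [0.5404 0.003  0.133 ] dep [ 0.54   -0.0035  0.1362]
side knob [261.5 173.6] 0.15 atz [0.6191 0.0133 0.133 ] dep [0.6409 0.173  0.0556]
side button_top
[... 1063 characters left out ...]
237.5] 0.81 atz [0.5837 0.0042 0.105 ] dep [0.5831 0.0033 0.1131]
top peg [256.4 198.6] 0.56 atz [ 0.6757 -0.0563  0.105 ] dep [ 0.6744 -0.0568  0.1135]
top boom [248.1 192.5] 0.83 atz [ 0.7088 -0.029   0.    ] dep [ 0.6958 -0.0343  0.0741]
top stop [245.3 190.3] 0.65 atz [ 0.7147 -0.0216  0.    ] dep [ 0.6929 -0.0311  0.1205]
top stop [256.8 201. ] 0.64 atz [ 0.6863 -0.0518  0.    ] dep [ 0.6685 -0.0578  0.1143]
top bisque_cup_b [364.4 201.8] 0.8 atz [ 0.6836 -0.3319  0.    ] dep [ 0.6818 -0.3298  0.0113]
top bisque_cup_b [414.2 256.1] 0.33 atz [ 0.5427 -0.4552  0.    ] dep [ 0.5406 -0.4363  0.0643]
top pot_yellow [412.4 259.8] 0.7 atz [ 0.5333 -0.4502  0.    ] dep [ 0.5322 -0.4368  0.046 ]
```

View pics/top0.png

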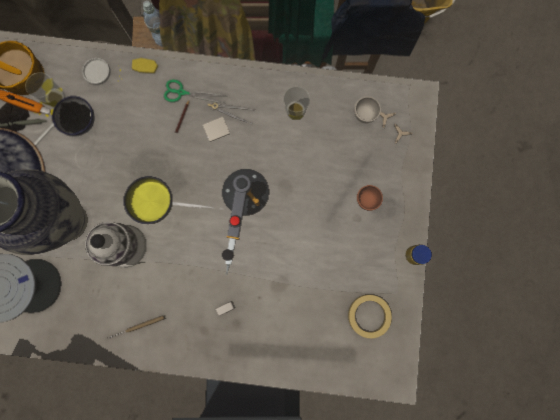

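View pics/side0.png

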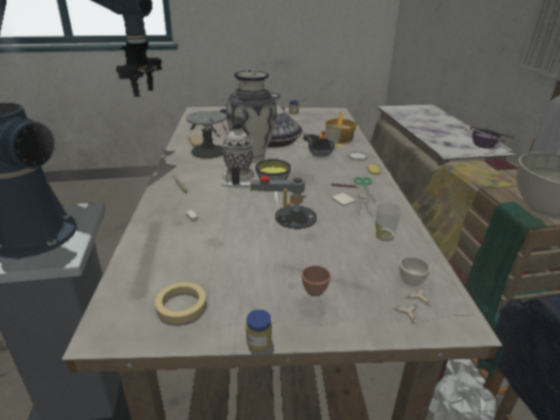

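```bash
python3 - <<'E'
import cv2
a=cv2.imread('pics/top0.png')[160:290,180:310]; cv2.imwrite('pics/z0.png',cv2.resize(a,None,fx=4.6,fy=4.6,interpolation=cv2.INTER_CUBIC))
from h import *
c=vision.capture('top')
for n in ['boom','stop','gauge','bowl_yellow','knob','scale_arm']:
    for r in models.masks_of('top',n)[:2]: print(n,r['confidence'],r['extent'],r['mask'].sum(),np.argwhere(r['mask']).mean(0)[::-1])
for p in [(242,183),(242,184),(241,182)]: print(p,dep(c,p),atz(c,p,.118))
E
```

```text
boom 0.85 [225.0, 175.0, 255.0, 270.0] 1066 [236.30956848 216.61819887]
gauge 0.82 [221.0, 167.3, 270.9, 262.6] 2269 [242.44160423 201.61040106]
bowl_yellow 0.88 [121.7, 177.7, 171.1, 224.4] 1909 [147.88056574 200.02566789]
knob 0.75 [224.1, 241.0, 237.0, 270.2] 252 [229.19444444 252.17063492]
scale_arm 0.71 [221.6, 239.8, 236.7, 271.6] 234 [228.87606838 253.73076923]
(242, 183) [ 0.70929792 -0.02369951  0.12581712] [ 0.71083681 -0.02302386  0.118     ]
(242, 184) [ 0.70673477 -0.02380657  0.12679236] [ 0.70844549 -0.02304683  0.118     ]
(241, 182) [ 0.71161396 -0.02137325  0.126135  ] [ 0.71323412 -0.02065163  0.118     ]
```

View pics/z0.png

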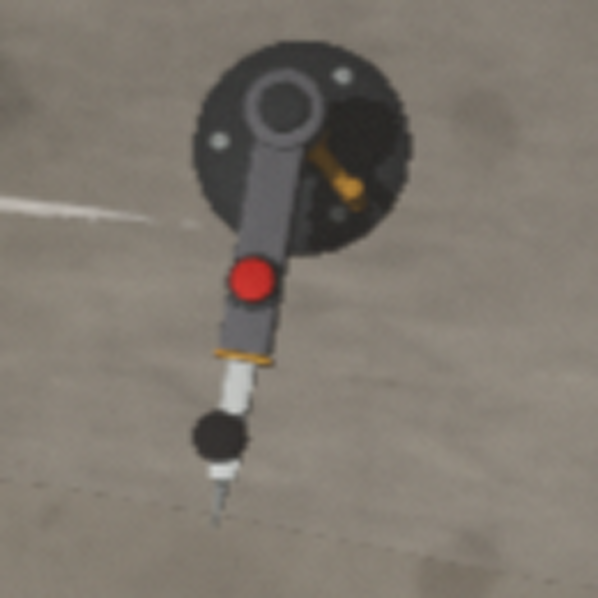

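```bash
python3 - <<'E'
from h import *
c=vision.capture('top')
P={}
for n,X,z in [('col',(285,105),.126),('knob',(220,436),.155),('peg',(348,187),.114),('btn',(252,279),.129),('mouth',(245,357),.117),('foot',(302,148),.015)]:
    p=((X[0]+.5)/4.6+179.5,(X[1]+.5)/4.6+159.5); w=atz(c,p,z); P[n]=w; print(n,np.round(p,1),w.round(4),dep(c,p).round(4))
o=P['col'][:2]
for n in P: 
    v=P[n][:2]-o; print(n,np.linalg.norm(v).round(4),np.degrees(np.arctan2(-v[1],-v[0])).round(2))
print(proj(c,[.7,0,0]))
E
```

```text
col [241.6 182.4] [ 0.7106 -0.0227  0.126 ] [ 0.7105 -0.0227  0.1265]
knob [227.4 254.4] [0.5426 0.0044 0.155 ] [0.5426 0.0044 0.1555]
peg [255.3 200.3] [ 0.6703 -0.0542  0.114 ] [ 0.6706 -0.0541  0.1125]
btn [234.4 220.3] [ 0.6216 -0.0074  0.129 ] [ 0.6215 -0.0074  0.1298]
mouth [232.9 237.2] [ 0.5835 -0.0031  0.117 ] [ 0.5835 -0.0031  0.1173]
foot [245.3 191.8] [ 0.7081 -0.0227  0.015 ] [ 0.69   -0.0308  0.117 ]
col 0.0 -180.0
knob 0.1702 -9.17
peg 0.0511 38.02
btn 0.0904 -9.77
mouth 0.1286 -8.76
foot 0.0025 1.04
[236.94733675 195.85707902]
```

Call:
send_rows:
  moves:
    - [-0.99, -0.8, -0.2, 0, 0, 0, -1]
    - [-0.99, -0.8, -0.2, 0, 0, 0, -1]
    - [-0.99, -0.8, -0.2, 0, 0, 0, -1]
    - [-0.99, -0.8, -0.2, 0, 0, 0, -1]
    - [-0.99, -0.8, 0, 0, 0, 0, -1]
    - [-0.99, -0.8, 0, 0, 0, 0, -1]
    - [-0.99, -0.8, 0, 0, 0, 0, -1]
    - [-0.99, -0.8, 0, 0, 0, 0, -1]
    - [-0.99, -0.8, 0, 0, 0, 0, -1]
    - [-0.99, -0.8, 0, 0, 0, 0, -1]

```text
time_s: 2.75
position: [0.3994, 0.2867, 0.2428]
tcp_rot: [[-0.914, 0.407, 0.001], [0.407, 0.914, 0.0], [-0.0, 0.0, -1.0]]
force: [-0.4, 0.0, 0.4]
opening: 1.004
```

Call:
send_rows:
  moves:
    - [-0.99, -0.8, 0, 0, 0, 0, -1]
    - [-0.99, -0.8, 0, 0, 0, 0, -1]
    - [-0.99, -0.8, 0, 0, 0, 0, -1]
    - [-0.99, -0.8, 0, 0, 0, 0, -1]
    - [-0.99, -0.8, 0, 0, 0, 0, -1]
    - [-0.99, -0.8, 0, 0, 0, 0, -1]
    - [-0.99, -0.8, 0, 0, 0, 0, -1]
    - [-0.99, -0.8, 0, 0, 0, 0, -1]
    - [0, 0, 0, 0, 0, -0.8, -1]
    - [0, 0, 0, 0, 0, -0.68, -1]

```text
time_s: 4.0
position: [0.515, 0.0603, 0.2426]
tcp_rot: [[-0.988, 0.157, 0.0], [0.157, 0.988, 0.0], [-0.0, 0.0, -1.0]]
force: [-0.5, 0.6, -0.0]
opening: 1.001
```

```bash
cat > st.py <<'E'
from h import *
import sys
s=status.read_state()
R=np.array(s['tcp_rot']);p=np.array(s['position'])
print('t',s['time_s'],'p',p.round(4),'yaw',np.degrees(np.arctan2(R[1,0],R[0,0])).round(2),'tilt',R[:,2].round(3),'F',np.round(s['force'],2),'M',np.round(s['moment'],2),'op',round(s['opening'],3),'q',np.round(s['joint_positions'],1))
C=np.array([.7105,-.0227]); v=p[:2]-C; print('r',np.linalg.norm(v).round(4),'th',np.degrees(np.arctan2(-v[1],-v[0])).round(2))
if len(sys.argv)>3:
    t=np.array([float(a) for a in sys.argv[1:4]]); print('tool shift units',(R.T@(t-p)/.025).round(3))
E
python3 st.py .5426 .0044 .2
```

```text
t 4.0 p [0.515  0.0603 0.2426] yaw 170.97 tilt [ 0.  0. -1.] F [-0.51  0.65 -0.05] M [ 0.01  0.03 -0.  ] op 1.001 q [ -5.7  20.6  95.9   0.   63.5 -86.7]
r 0.2124 th -23.0
tool shift units [-1.442 -2.035  1.703]
```

Call:
send_rows:
  moves:
    - [-0.72, -1, 0.2, 0, 0, 0, -1]
    - [-0.72, -1, 0.5, 0, 0, 0, -1]
    - [0, -0.03, 1, 0, 0, 0, -1]

```text
time_s: 4.38
position: [0.5448, 0.0029, 0.2008]
tcp_rot: [[-0.987, 0.162, 0.005], [0.162, 0.987, -0.001], [-0.005, -0.001, -1.0]]
force: [-0.5, 0.5, 0.2]
opening: 0.994
```

```bash
python3 st.py .5426 .0044 .116; python3 - <<'E'
from h import *
c=vision.capture('top'); save(c,'t1.png')
d=vision.capture('side'); save(d,'s1.png')
a=cv2.imread('pics/t1.png')[160:310,150:350]; b=cv2.imread('pics/s1.png')[90:240,160:360]
cv2.imwrite('pics/z1.png',cv2.resize(cv2.vconcat([a,b]),None,fx=2,fy=2,interpolation=cv2.INTER_CUBIC))
E
```

```text
t 4.375 p [0.5448 0.0029 0.2008] yaw 170.68 tilt [ 0.005 -0.001 -1.   ] F [-0.51  0.55  0.21] M [0.06 0.   0.  ] op 0.994 q [-11.4  25.6  95.2  -0.   58.9 -92.1]
r 0.1677 th -8.78
tool shift units [0.113 0.047 3.39 ]
```

View pics/z1.png

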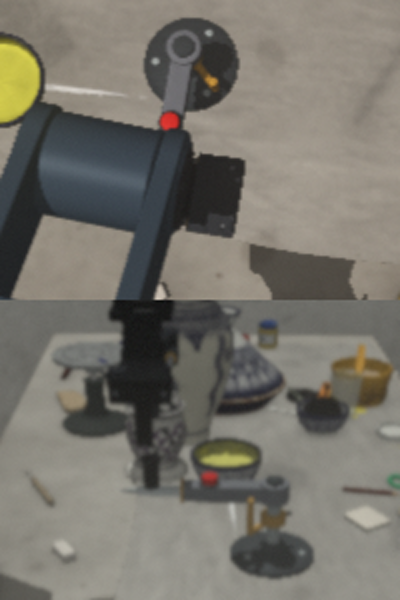

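Call:
send_rows:
  moves:
    - [0.0, 0.03, 1, 0, 0, 0, -1]
    - [0, 0, 1, 0, 0, 0, -1]
    - [0, 0, 0.8, 0, 0, 0, -1]
    - [0, 0, 0.5, 0, 0, 0, -1]
    - [0, 0, 0, 0, 0, 0, -1]

```text
time_s: 5.1
position: [0.542, 0.0061, 0.1174]
tcp_rot: [[-0.987, 0.159, -0.001], [0.159, 0.987, 0.0], [0.001, 0.0, -1.0]]
force: [0.6, -0.8, 0.4]
opening: 0.998
```

```bash
python3 st.py .5426 .0044 .116
```

```text
t 5.1 p [0.542  0.0061 0.1174] yaw 170.83 tilt [-0.001  0.    -1.   ] F [ 0.59 -0.84  0.36] M [ 0.01 -0.03 -0.01] op 0.998 q [-11.2  32.5  99.5   0.   48.  -92. ]
r 0.1709 th -9.7
tool shift units [-0.034 -0.063  0.054]
```

Call:
send_rows:
  moves:
    - [0, -0.06, 0, 0, 0, 0, 1]
    - [0, 0, 0, 0, 0, 0, 1]
    - [0, 0, 0, 0, 0, 0, 1]
    - [0, 0, 0, 0, 0, 0, 1]
    - [0, 0, 0, 0, 0, 0, 1]
    - [0, 0, 0, 0, 0, 0, 1]
    - [0, 0, 0, 0, 0, 0, 1]
    - [0, 0, 0, 0, 0, 0, 1]

```text
time_s: 6.1
position: [0.5418, 0.0045, 0.1174]
tcp_rot: [[-0.987, 0.16, -0.001], [0.16, 0.987, 0.0], [0.001, 0.0, -1.0]]
force: [-0.2, 0.8, -1.5]
opening: 0.267
```

```bash
python3 st.py .5426 .0044 .116
```

```text
t 6.1 p [0.5418 0.0045 0.1174] yaw 170.82 tilt [-0.001  0.    -1.   ] F [-0.25  0.85 -1.52] M [0.16 0.04 0.03] op 0.267 q [-11.3  32.5  99.5   0.   48.  -92.2]
r 0.1709 th -9.17
tool shift units [-0.032 -0.     0.057]
```

Call:
send_rows:
  moves:
    - [-0.01, -0.358, 0, 0, 0, -0.3, 1]
    - [-0.01, -0.358, 0, 0, 0, -0.3, 1]
    - [-0.01, -0.358, 0, 0, 0, -0.3, 1]
    - [-0.01, -0.358, 0, 0, 0, -0.3, 1]
    - [-0.01, -0.358, 0, 0, 0, -0.3, 1]
    - [-0.01, -0.358, 0, 0, 0, -0.3, 1]
    - [0, -0.119, 0, 0, 0, -0.1, 1]
    - [0, 0, 0, 0, 0, 0, 1]
    - [0, 0, 0, 0, 0, 0, 1]

```text
time_s: 7.22
position: [0.5426, -0.0521, 0.1175]
tcp_rot: [[-0.985, -0.17, 0.0], [-0.17, 0.985, -0.0], [-0.0, -0.0, -1.0]]
force: [2.2, 0.7, -4.4]
opening: 0.266
```

```bash
python3 st.py
```

```text
t 7.225 p [ 0.5426 -0.0521  0.1175] yaw -170.21 tilt [ 0. -0. -1.] F [ 2.19  0.65 -4.41] M [ 0.03 -0.27  0.04] op 0.266 q [ -17.2   32.7   99.1   -0.    48.2 -117. ]
r 0.1704 th 9.93
```

Call:
send_rows:
  moves:
    - [0, -0.119, 0, 0, 0, -0.1, 1]
    - [0, -0.119, 0, 0, 0, -0.1, 1]
    - [0, -0.119, 0, 0, 0, -0.1, 1]
    - [0, -0.119, 0, 0, 0, -0.1, 1]
    - [0, -0.06, 0, 0, 0, -0.05, 1]
    - [0, 0, 0, 0, 0, 0, 1]

```text
time_s: 7.98
position: [0.5451, -0.0655, 0.1175]
tcp_rot: [[-0.969, -0.247, 0.0], [-0.247, 0.969, -0.0], [0.0, -0.0, -1.0]]
force: [2.1, 1.4, -2.9]
opening: 0.268
```

```bash
cat >> st.py <<'E'
print('F tool',(R.T@np.array(s['force'])).round(2))
E
python3 st.py
```

```text
t 7.975 p [ 0.5451 -0.0655  0.1175] yaw -165.69 tilt [ 0. -0. -1.] F [ 2.12  1.45 -2.87] M [ 0.15 -0.21  0.04] op 0.268 q [ -18.5   32.9   98.5   -0.    48.5 -122.8]
r 0.1708 th 14.52
F tool [-2.41  0.88  2.87]
```

Now fine steps toward the predicted contact at ~18°.

Call:
send_rows:
  moves:
    - [0, -0.06, 0, 0, 0, -0.05, 1]
    - [0, -0.06, 0, 0, 0, -0.05, 1]
    - [0, -0.06, 0, 0, 0, -0.05, 1]
    - [0, 0, 0, 0, 0, 0, 1]

```text
time_s: 8.48
position: [0.5463, -0.0698, 0.1175]
tcp_rot: [[-0.962, -0.272, 0.0], [-0.272, 0.962, -0.0], [-0.0, -0.0, -1.0]]
force: [1.8, 0.7, -3.5]
opening: 0.263
```

```bash
python3 st.py
```

```text
t 8.475 p [ 0.5463 -0.0698  0.1175] yaw -164.19 tilt [ 0. -0. -1.] F [ 1.76  0.74 -3.5 ] M [ 0.21 -0.28 -0.02] op 0.263 q [ -18.9   33.    98.3   -0.    48.7 -124.7]
r 0.1708 th 16.01
F tool [-1.9   0.24  3.5 ]
```

Call:
send_rows:
  moves:
    - [0, -0.06, 0, 0, 0, -0.05, 1]
    - [0, 0, 0, 0, 0, 0, 1]

```text
time_s: 8.72
position: [0.5468, -0.0712, 0.1175]
tcp_rot: [[-0.96, -0.281, 0.0], [-0.281, 0.96, -0.0], [-0.0, -0.0, -1.0]]
force: [3.0, 1.6, -3.5]
opening: 0.265
```

```bash
python3 st.py
```

```text
t 8.725 p [ 0.5468 -0.0712  0.1175] yaw -163.69 tilt [ 0. -0. -1.] F [ 2.96  1.57 -3.49] M [ 0.22 -0.31  0.03] op 0.265 q [ -19.    33.1   98.2   -0.    48.7 -125.3]
r 0.1708 th 16.49
F tool [-3.29  0.68  3.49]
```

Call:
send_rows:
  moves:
    - [0, -0.06, 0, 0, 0, -0.05, 1]
    - [0, 0, 0, 0, 0, 0, 1]

```text
time_s: 8.98
position: [0.5472, -0.0726, 0.1176]
tcp_rot: [[-0.957, -0.289, 0.0], [-0.289, 0.957, -0.0], [-0.0, -0.0, -1.0]]
force: [2.9, 1.0, -4.2]
opening: 0.265
```

```bash
python3 st.py
```

```text
t 8.975 p [ 0.5472 -0.0726  0.1176] yaw -163.2 tilt [ 0. -0. -1.] F [ 2.88  0.99 -4.16] M [ 0.32 -0.39  0.08] op 0.265 q [ -19.2   33.1   98.1   -0.    48.8 -126. ]
r 0.1707 th 17.0
F tool [-3.04  0.11  4.16]
```

Call:
send_rows:
  moves:
    - [0, -0.06, 0, 0, 0, -0.05, 1]
    - [0, 0, 0, 0, 0, 0, 1]

```text
time_s: 9.22
position: [0.5477, -0.0741, 0.1175]
tcp_rot: [[-0.955, -0.297, 0.0], [-0.297, 0.955, -0.0], [-0.0, -0.0, -1.0]]
force: [3.1, 1.0, -4.0]
opening: 0.268
```

```bash
python3 st.py|tail -2
```

```text
r 0.1707 th 17.51
F tool [-3.28  0.01  3.97]
```

Call:
send_rows:
  moves:
    - [0, -0.06, 0, 0, 0, -0.05, 1]
    - [0, 0, 0, 0, 0, 0, 1]

```text
time_s: 9.48
position: [0.5482, -0.0755, 0.1176]
tcp_rot: [[-0.952, -0.306, 0.0], [-0.306, 0.952, -0.0], [-0.0, -0.0, -1.0]]
force: [3.1, 1.1, -4.6]
opening: 0.265
```

```bash
python3 st.py|tail -2
```

```text
r 0.1707 th 18.02
F tool [-3.27  0.13  4.55]
```

Call:
send_rows:
  moves:
    - [0, -0.06, 0, 0, 0, -0.05, 1]
    - [0, 0, 0, 0, 0, 0, 1]

```text
time_s: 9.72
position: [0.5486, -0.0769, 0.1176]
tcp_rot: [[-0.949, -0.314, 0.0], [-0.314, 0.949, -0.0], [-0.0, -0.0, -1.0]]
force: [3.1, 2.2, -5.4]
opening: 0.266
```

```bash
python3 st.py|tail -2
```

```text
r 0.1707 th 18.52
F tool [-3.62  1.14  5.37]
```

Call:
send_rows:
  moves:
    - [0, -0.06, 0, 0, 0, -0.05, 1]
    - [0, 0, 0, 0, 0, 0, 1]

```text
time_s: 9.98
position: [0.5491, -0.0783, 0.1176]
tcp_rot: [[-0.947, -0.322, 0.0], [-0.322, 0.947, -0.0], [-0.0, -0.0, -1.0]]
force: [4.1, 2.4, -5.5]
opening: 0.272
```

```bash
python3 st.py|tail -2;  python3 - <<'E'
from h import *
c=vision.capture('top'); save(c,'t2.png')
d=vision.capture('side'); save(d,'s2.png')
a=cv2.imread('pics/t2.png')[165:265,200:300]; b=cv2.imread('pics/s2.png')[140:240,220:320]
cv2.imwrite('pics/z2.png',cv2.resize(cv2.hconcat([a,b]),None,fx=4,fy=4,interpolation=cv2.INTER_CUBIC))
E
```

```text
r 0.1707 th 19.02
F tool [-4.66  0.9   5.54]
```

View pics/z2.png

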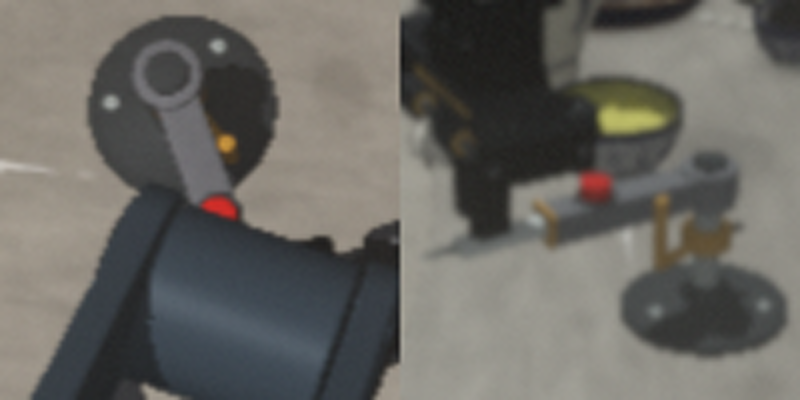

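Call:
send_rows:
  moves:
    - [-0.02, -0.06, 0, 0, 0, -0.05, 1]
    - [0, 0, 0, 0, 0, 0, 1]

```text
time_s: 10.32
position: [0.5496, -0.0795, 0.1175]
tcp_rot: [[-0.944, -0.331, -0.001], [-0.331, 0.944, -0.0], [0.001, 0.0, -1.0]]
force: [2.7, 1.5, -4.4]
opening: 0.267
```

```bash
python3 st.py|tail -2
```

```text
r 0.1707 th 19.46
F tool [-3.02  0.5   4.39]
```

Call:
send_rows:
  moves:
    - [-0.02, -0.06, 0, 0, 0, -0.05, 1]
    - [0, 0, 0, 0, 0, 0, 1]

```text
time_s: 10.58
position: [0.5501, -0.0808, 0.1175]
tcp_rot: [[-0.941, -0.339, -0.002], [-0.339, 0.941, -0.0], [0.001, 0.0, -1.0]]
force: [0.9, 1.0, -2.2]
opening: 0.268
```

```bash
python3 st.py|tail -2
```

```text
r 0.1706 th 19.93
F tool [-1.22  0.65  2.19]
```

Call:
send_rows:
  moves:
    - [0, -0.06, 0, 0, 0, -0.05, 1]
    - [0, 0, 0, 0, 0, 0, 1]

```text
time_s: 10.82
position: [0.5506, -0.0818, 0.1175]
tcp_rot: [[-0.938, -0.347, -0.001], [-0.347, 0.938, 0.001], [0.001, 0.001, -1.0]]
force: [-0.4, 3.1, -1.7]
opening: 0.264
```

```bash
python3 st.py|tail -2
```

```text
r 0.1705 th 20.28
F tool [-0.74  3.07  1.75]
```

Call:
send_rows:
  moves:
    - [0, -0.06, 0, 0, 0, -0.05, 1]
    - [0, 0, 0, 0, 0, 0, 1]

```text
time_s: 11.08
position: [0.551, -0.0828, 0.1174]
tcp_rot: [[-0.935, -0.355, -0.002], [-0.355, 0.935, 0.001], [0.001, 0.002, -1.0]]
force: [-0.2, 5.1, -1.0]
opening: 0.265
```

```bash
python3 st.py|tail -2
```

```text
r 0.1704 th 20.65
F tool [-1.66  4.87  1.02]
```

Call:
send_rows:
  moves:
    - [0, -0.06, 0, 0, 0, 0, 1]
    - [0, 0, 0, 0, 0, 0, 1]

```text
time_s: 11.32
position: [0.5513, -0.0836, 0.1174]
tcp_rot: [[-0.935, -0.355, -0.002], [-0.355, 0.935, 0.002], [0.001, 0.003, -1.0]]
force: [-1.3, 7.5, 0.3]
opening: 0.268
```

```bash
python3 st.py|tail -2;  python3 - <<'E'
from h import *
c=vision.capture('top'); save(c,'t3.png')
d=vision.capture('side'); save(d,'s3.png')
a=cv2.imread('pics/t3.png')[165:265,200:300]; b=cv2.imread('pics/s3.png')[140:240,220:320]
cv2.imwrite('pics/z3.png',cv2.resize(cv2.hconcat([a,b]),None,fx=4,fy=4,interpolation=cv2.INTER_CUBIC))
E
```

```text
r 0.1704 th 20.94
F tool [-1.5   7.46 -0.25]
```

View pics/z3.png

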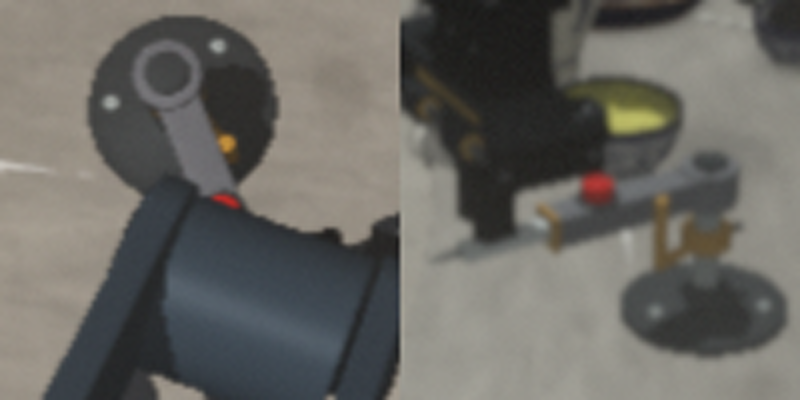

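Call:
send_rows:
  moves:
    - [0, 0, 0, 0, 0, 0, -1]
    - [0, 0, 0, 0, 0, 0, -1]
    - [0, 0, 0, 0, 0, 0, -1]
    - [0, 0, 0, 0, 0, 0, -1]
    - [0, 0, 0, 0, 0, 0, -1]
    - [0, 0, -0.5, 0, 0, 0, -1]
    - [0, 0, -1, 0, 0, 0, -1]
    - [0, 0, -1, 0, 0, 0, 1]
    - [-0.2, 0.1, 0, 0, 0, 0, 1]
    - [0, 0, 0, 0, 0, 0, 1]
    - [0, 0, 0, 0, 0, 0, 1]
    - [0, 0, 0, 0, 0, 0, 1]

```text
time_s: 12.92
position: [0.5556, -0.0807, 0.1791]
tcp_rot: [[-0.935, -0.355, -0.002], [-0.355, 0.935, 0.001], [0.002, 0.001, -1.0]]
force: [0.3, 1.2, 1.3]
opening: 0.515
```

```bash
python3 st.py .626 -.0538 .14;  python3 - <<'E'
from h import *
c=vision.capture('top'); save(c,'t4.png')
d=vision.capture('side'); save(d,'s4.png')
for n,cc in [('top',c),('side',d)]:
  for k,z in [('button_top',.129),('knob',.133),('mouth',.105),('peg',.105)]:
    for r in models.landmark_of(n,k)[:1]: print(n,k,r['confidence'],r['point'],atz(cc,r['point'],z).round(4))
a=cv2.imread('pics/t4.png')[165:265,200:300]; b=cv2.imread('pics/s4.png')[140:240,220:320]
cv2.imwrite('pics/z4.png',cv2.resize(cv2.hconcat([a,b]),None,fx=4,fy=4,interpolation=cv2.INTER_CUBIC))
E
```

```text
t 12.925 p [ 0.5556 -0.0807  0.1791] yaw -159.19 tilt [-0.002  0.001 -1.   ] F [0.28 1.2  1.3 ] M [ 0.12  0.02 -0.02] op 0.515 q [ -19.7   28.6   93.8   -0.    57.8 -130.5]
r 0.1654 th 20.51
tool shift units [-3.017e+00  2.000e-03  1.561e+00]
F tool [-0.68  1.02 -1.3 ]
top mouth 0.6 [245.7, 192.4] [ 0.6907 -0.0309  0.105 ]
top peg 0.4 [258.4, 199.6] [ 0.6733 -0.0611  0.105 ]
side button_top 0.69 [258.7, 198.2] [ 0.5939 -0.1178  0.129 ]
side knob 0.82 [241.1, 194.9] [ 0.5515 -0.1016  0.133 ]
side mouth 0.71 [257.0, 197.4] [ 0.5955 -0.0701  0.105 ]
side peg 0.44 [283.1, 192.1] [ 0.6688 -0.051   0.105 ]
```

View pics/z4.png

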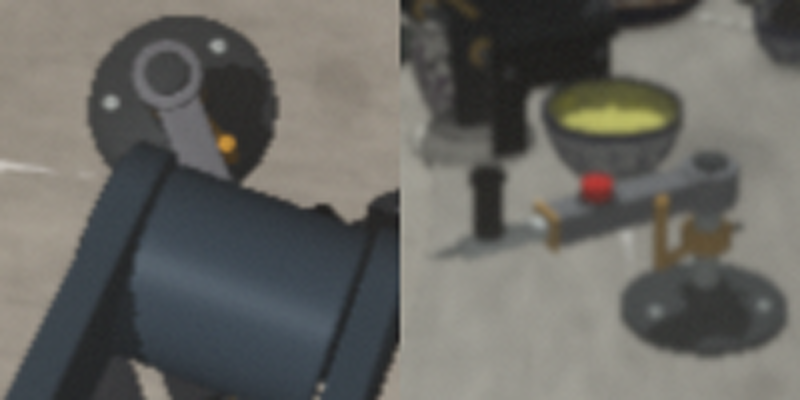

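```bash
python3 - <<'E'
from h import *
d=vision.capture('side')
print(atz(d,(269.1,184.9),.129),dep(d,(269.1,184.9)),proj(d,[.626,-.0538,.129]))
k=(220+88/4-.4,140+171/4-.4);print('knob',atz(d,k,.155),dep(d,k), proj(d,[.5508,-.0815,.155]))
E
```

```text
[ 0.63072788 -0.04977056  0.129     ] [ 0.63037172 -0.05203066  0.13017774] [267.56767531 185.70727648]
knob [ 0.55586014 -0.07566138  0.155     ] [ 0.55588769 -0.07532473  0.15482908] [239.82220786 183.51379004]
```

Call:
send_rows:
  moves:
    - [-0.75, 0, 0, 0, 0, 0, 1]
    - [-0.75, 0, 0, 0, 0, 0, 1]
    - [-0.75, 0, 0, 0, 0, 0, 1]
    - [-0.75, 0, 0, 0, 0, 0, 1]
    - [0, 0, 0.7, 0, 0, 0, 1]
    - [0, 0, 0.6, 0, 0, 0, 1]
    - [0, 0, 0, 0, 0, 0, 1]

```text
time_s: 14.35
position: [0.6237, -0.054, 0.145]
tcp_rot: [[-0.935, -0.355, -0.006], [-0.355, 0.935, 0.001], [0.005, 0.003, -1.0]]
force: [0.6, 0.1, 0.4]
opening: 0.005
```

```bash
python3 st.py .626 -.0538 .13;  python3 - <<'E'
from h import *
d=vision.capture('side'); save(d,'s5.png')
b=cv2.imread('pics/s5.png')[120:240,220:340]
cv2.imwrite('pics/z5.png',cv2.resize(b,None,fx=5,fy=5,interpolation=cv2.INTER_CUBIC))
E
```

```text
t 14.35 p [ 0.6237 -0.054   0.145 ] yaw -159.23 tilt [-0.006  0.001 -1.   ] F [0.58 0.15 0.41] M [0.02 0.   0.03] op 0.005 q [ -15.2   35.7   85.7   -0.    59.  -125.9]
r 0.0923 th 19.8
tool shift units [-0.093 -0.029  0.598]
F tool [-0.6  -0.07 -0.41]
```

View pics/z5.png

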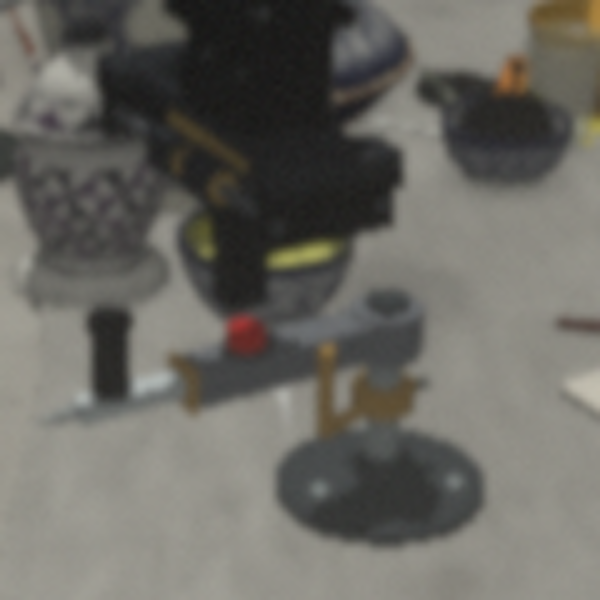

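Call:
send_rows:
  moves:
    - [-0.12, 0, 0, 0, 0, 0, 1]
    - [0, 0, 0.4, 0, 0, 0, 1]
    - [0, 0, 0.2, 0, 0, 0, 1]
    - [0, 0, 0.1, 0, 0, 0, 1]
    - [0, 0, 0.1, 0, 0, 0, 1]
    - [0, 0, 0, 0, 0, 0, 1]

```text
time_s: 15.15
position: [0.6291, -0.0531, 0.1275]
tcp_rot: [[-0.935, -0.355, 0.0], [-0.355, 0.935, -0.0], [-0.0, -0.0, -1.0]]
force: [0.5, -1.1, -0.1]
opening: 0.008
```

```bash
python3 st.py
```

```text
t 15.15 p [ 0.6291 -0.0531  0.1275] yaw -159.19 tilt [ 0. -0. -1.] F [ 0.45 -1.1  -0.09] M [ 0.06  0.02 -0.01] op 0.008 q [ -15.    37.2   85.9    0.    56.9 -125.8]
r 0.0869 th 20.48
F tool [-0.03 -1.19  0.09]
```

Call:
send_rows:
  moves:
    - [0, 0, 0.1, 0, 0, 0, 1]
    - [0, 0, 0.1, 0, 0, 0, 1]
    - [0, 0, 0, 0, 0, 0, 1]

```text
time_s: 15.52
position: [0.6293, -0.0532, 0.1225]
tcp_rot: [[-0.935, -0.355, 0.001], [-0.355, 0.935, -0.0], [-0.001, -0.0, -1.0]]
force: [1.0, 0.0, -0.0]
opening: 0.007
```

```bash
python3 st.py
```

```text
t 15.525 p [ 0.6293 -0.0532  0.1225] yaw -159.2 tilt [ 0.001 -0.    -1.   ] F [ 0.99  0.01 -0.01] M [0.04 0.01 0.01] op 0.007 q [ -15.    37.6   86.1    0.    56.3 -125.8]
r 0.0867 th 20.57
F tool [-0.93 -0.35  0.01]
```

Call:
send_rows:
  moves:
    - [0, 0, 0.08, 0, 0, 0, 1]
    - [0, 0, 0, 0, 0, 0, 1]

```text
time_s: 15.78
position: [0.6293, -0.0532, 0.1213]
tcp_rot: [[-0.935, -0.355, 0.001], [-0.355, 0.935, -0.0], [-0.001, -0.001, -1.0]]
force: [-1.8, -0.1, 5.8]
opening: 0.003
```

```bash
python3 st.py;  python3 - <<'E'
from h import *
d=vision.capture('side'); save(d,'s6.png')
b=cv2.imread('pics/s6.png')[120:240,220:340]
cv2.imwrite('pics/z6.png',cv2.resize(b,None,fx=5,fy=5,interpolation=cv2.INTER_CUBIC))
E
```

```text
t 15.775 p [ 0.6293 -0.0532  0.1213] yaw -159.19 tilt [ 0.001 -0.    -1.   ] F [-1.85 -0.07  5.8 ] M [ 0.1   0.26 -0.01] op 0.003 q [ -15.    37.7   86.1   -0.    56.2 -125.8]
r 0.0867 th 20.59
F tool [ 1.75  0.59 -5.8 ]
```

View pics/z6.png

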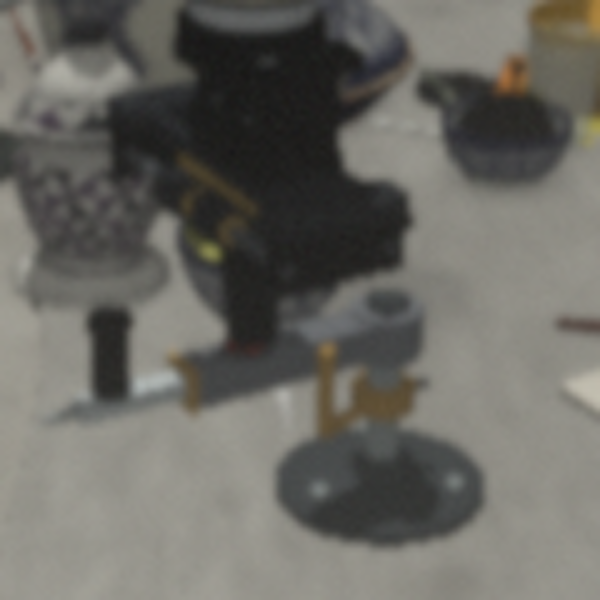

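Call:
send_rows:
  moves:
    - [0, 0, 0.08, 0, 0, 0, 1]
    - [0, 0, 0, 0, 0, 0, 1]

```text
time_s: 16.08
position: [0.6293, -0.0533, 0.1211]
tcp_rot: [[-0.935, -0.355, 0.001], [-0.355, 0.935, -0.001], [-0.001, -0.001, -1.0]]
force: [-4.2, 0.0, 13.6]
opening: 0.008
```

```bash
python3 st.py
```

```text
t 16.075 p [ 0.6293 -0.0533  0.1211] yaw -159.18 tilt [ 0.001 -0.001 -1.   ] F [-4.25  0.04 13.64] M [ 0.14  0.74 -0.  ] op 0.008 q [ -15.    37.7   86.1   -0.    56.1 -125.8]
r 0.0868 th 20.64
F tool [  3.95   1.53 -13.64]
```

Call:
send_rows:
  moves:
    - [0, 0, -0.3, 0, 0, 0, 1]
    - [0, 0, -1, 0, 0, 0, 1]
    - [0, 0, -1, 0, 0, 0, -1]
    - [0.2, 0, -0.4, 0, 0, 0, -1]
    - [0.8, 0, 0, 0, 0, 0, -1]
    - [0.8, 0, 0, 0, 0, 0, -1]
    - [0.8, 0, 0, 0, 0, 0, -1]
    - [0.75, 0, 0, 0, 0, 0, -1]
    - [0, 0, 0, 0, 0, 0, -1]
    - [0, 0, 0, 0, 0, 0, -1]

```text
time_s: 17.32
position: [0.5513, -0.0829, 0.1859]
tcp_rot: [[-0.935, -0.355, 0.0], [-0.355, 0.935, 0.0], [-0.0, -0.0, -1.0]]
force: [0.3, -0.9, 0.5]
opening: 0.832
```

```bash
python3 st.py .5508 -.0816 .1174;  python3 - <<'E'
from h import *
c=vision.capture('top'); save(c,'t7.png')
d=vision.capture('side'); save(d,'s7.png')
b=cv2.imread('pics/s7.png')[140:240,220:320];a=cv2.imread('pics/t7.png')[165:265,200:300]
cv2.imwrite('pics/z7.png',cv2.resize(cv2.hconcat([a,b]),None,fx=4,fy=4,interpolation=cv2.INTER_CUBIC))
E
```

```text
t 17.325 p [ 0.5513 -0.0829  0.1859] yaw -159.21 tilt [ 0.  0. -1.] F [ 0.33 -0.95  0.53] M [ 0.08  0.07 -0.  ] op 0.832 q [ -20.    27.7   94.1    0.    58.2 -130.8]
r 0.1702 th 20.71
tool shift units [1.000e-03 5.500e-02 2.739e+00]
F tool [ 0.03 -1.   -0.53]
```

View pics/z7.png

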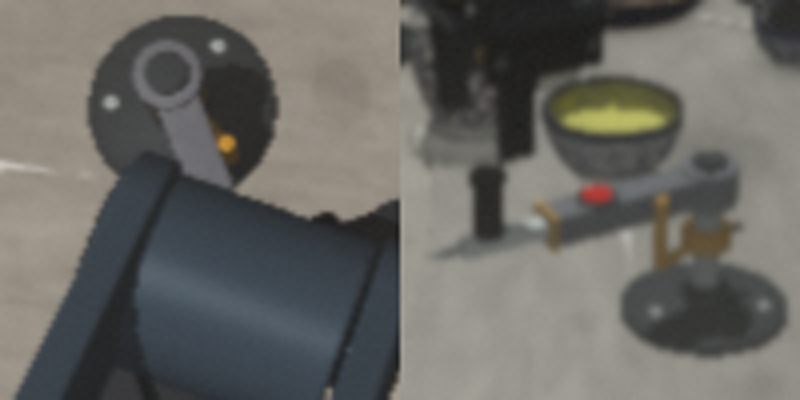

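Call:
send_rows:
  moves:
    - [0, 0, 1, 0, 0, 0, -1]
    - [0, 0, 1, 0, 0, 0, -1]
    - [0, 0, 0.74, 0, 0, 0, -1]
    - [0, 0, 0, 0, 0, 0, -1]
    - [0, 0, 0, 0, 0, 0, 1]
    - [0, 0, 0, 0, 0, 0, 1]
    - [0, 0, 0, 0, 0, 0, 1]
    - [0, 0, 0, 0, 0, 0, 1]
    - [0, 0, 0, 0, 0, 0, 1]
    - [0, 0, 0, 0, 0, 0, 1]
    - [0, 0, 0, 0, 0, 0, 1]

```text
time_s: 18.8
position: [0.5504, -0.0824, 0.1175]
tcp_rot: [[-0.935, -0.355, -0.001], [-0.355, 0.935, 0.001], [0.0, 0.001, -1.0]]
force: [-1.5, 3.5, 0.8]
opening: 0.287
```

```bash
python3 st.py
```

```text
t 18.8 p [ 0.5504 -0.0824  0.1175] yaw -159.22 tilt [-0.001  0.001 -1.   ] F [-1.51  3.54  0.8 ] M [0.6  0.15 0.03] op 0.287 q [ -20.    33.4   97.4    0.    49.3 -130.9]
r 0.1709 th 20.46
F tool [ 0.15  3.85 -0.8 ]
```

Call:
send_rows:
  moves:
    - [0.1, 0, 0, 0, 0, 0, 1]
    - [0.2, 0, 0, 0, 0, 0, 1]
    - [0.3, 0, 0, 0, 0, 0, 1]
    - [0.3, 0, 0, 0, 0, 0, 1]
    - [0.3, 0, 0, 0, 0, 0, 1]
    - [0, 0, 0, 0, 0, 0, 1]
    - [0, 0, 0, 0, 0, 0, 1]

```text
time_s: 19.68
position: [0.5223, -0.0935, 0.1175]
tcp_rot: [[-0.935, -0.355, -0.001], [-0.355, 0.935, 0.0], [0.001, 0.001, -1.0]]
force: [0.2, 4.7, -1.0]
opening: 0.269
```

```bash
python3 st.py;  python3 - <<'E'
from h import *
c=vision.capture('top'); save(c,'t8.png')
d=vision.capture('side'); save(d,'s8.png')
b=cv2.imread('pics/s8.png')[140:240,220:320];a=cv2.imread('pics/t8.png')[165:265,200:300]
cv2.imwrite('pics/z8.png',cv2.resize(cv2.hconcat([a,b]),None,fx=4,fy=4,interpolation=cv2.INTER_CUBIC))
E
```

```text
t 19.675 p [ 0.5223 -0.0935  0.1175] yaw -159.2 tilt [-0.001  0.    -1.   ] F [ 0.17  4.67 -0.97] M [ 0.68 -0.05  0.  ] op 0.269 q [ -22.2   31.9  101.1   -0.    47.1 -133. ]
r 0.2011 th 20.61
F tool [-1.81  4.3   0.97]
```

View pics/z8.png

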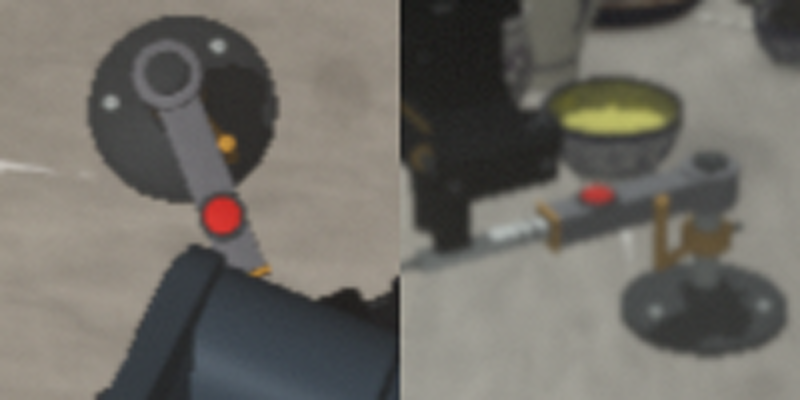

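Call:
send_rows:
  moves:
    - [0.3, 0, 0, 0, 0, 0, 1]
    - [0.3, 0, 0, 0, 0, 0, 1]
    - [0.3, 0, 0, 0, 0, 0, 1]
    - [0.3, 0, 0, 0, 0, 0, 1]
    - [0.3, 0, 0, 0, 0, 0, 1]
    - [0.2, 0, 0, 0, 0, 0, 1]
    - [0.1, 0, 0, 0, 0, 0, 1]
    - [0, 0, 0, 0, 0, 0, 1]
    - [0, 0, 0, 0, 0, 0, 1]

```text
time_s: 20.9
position: [0.4806, -0.1096, 0.1175]
tcp_rot: [[-0.935, -0.355, -0.0], [-0.355, 0.935, -0.0], [0.0, -0.0, -1.0]]
force: [1.8, 2.6, -4.8]
opening: 0.267
```

```bash
python3 st.py .4763 -.1110 .1174;  python3 - <<'E'
from h import *
c=vision.capture('top'); save(c,'t9.png')
d=vision.capture('side'); save(d,'s9.png')
b=cv2.imread('pics/s9.png')[140:240,200:300];a=cv2.imread('pics/t9.png')[165:265,200:300]
cv2.imwrite('pics/z9.png',cv2.resize(cv2.hconcat([a,b]),None,fx=4,fy=4,interpolation=cv2.INTER_CUBIC))
E
```

```text
t 20.9 p [ 0.4806 -0.1096  0.1175] yaw -159.19 tilt [-0. -0. -1.] F [ 1.77  2.57 -4.78] M [ 0.42 -0.27  0.06] op 0.267 q [ -25.8   29.7  106.5   -0.    43.8 -136.6]
r 0.2457 th 20.7
tool shift units [0.183 0.008 0.006]
F tool [-2.57  1.77  4.78]
```

View pics/z9.png

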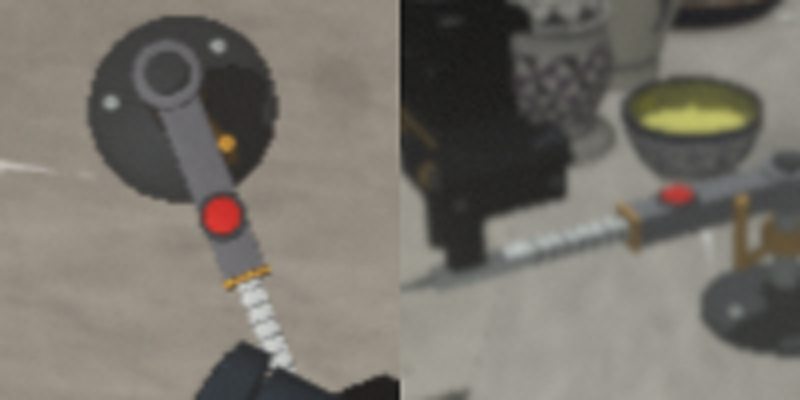

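Call:
send_rows:
  moves:
    - [0.1, -0.03, 0, 0, 0, 0, 1]
    - [0.1, -0.03, 0, 0, 0, 0, 1]
    - [0, 0, 0, 0, 0, 0, 1]
    - [0, 0, 0, 0, 0, 0, 1]

```text
time_s: 21.5
position: [0.4761, -0.1122, 0.1175]
tcp_rot: [[-0.935, -0.355, -0.001], [-0.355, 0.935, 0.001], [0.001, 0.001, -1.0]]
force: [2.0, 4.2, -4.0]
opening: 0.269
```

```bash
python3 st.py;  python3 - <<'E'
from h import *
c=vision.capture('top'); save(c,'t10.png')
for k in ['red_line','mouth']: print([ (np.round(r['point'],1),round(r['confidence'],2),atz(c,r['point'],.111).round(4)) for r in models.landmark_of('top',k)[:2]])
d=vision.capture('side'); save(d,'s10.png')
for k in ['red_line','mouth']: print([ (np.round(r['point'],1),round(r['confidence'],2)) for r in models.landmark_of('side',k)[:2]])
b=cv2.imread('pics/s10.png')[170:220,230:280];a=cv2.imread('pics/t10.png')[210:260,240:290]
cv2.imwrite('pics/z10.png',cv2.resize(cv2.hconcat([a,b]),None,fx=8,fy=8,interpolation=cv2.INTER_CUBIC))
E
```

```text
t 21.5 p [ 0.4761 -0.1122  0.1175] yaw -159.18 tilt [-0.001  0.001 -1.   ] F [ 2.    4.15 -4.04] M [ 0.73 -0.28  0.06] op 0.269 q [ -26.4   29.6  107.     0.    43.5 -137.2]
r 0.2509 th 20.91
F tool [-3.35  3.16  4.04]
[(array([261.5, 233.9]), 0.63, array([ 0.5915, -0.069 ,  0.111 ])), (array([412.1, 256.2]), 0.3, array([ 0.5389, -0.4176,  0.111 ]))]
[(array([260.6, 233.5]), 0.89, array([ 0.5924, -0.0669,  0.111 ]))]
[(array([256.7, 198. ]), 0.87)]
[]
```

View pics/z10.png

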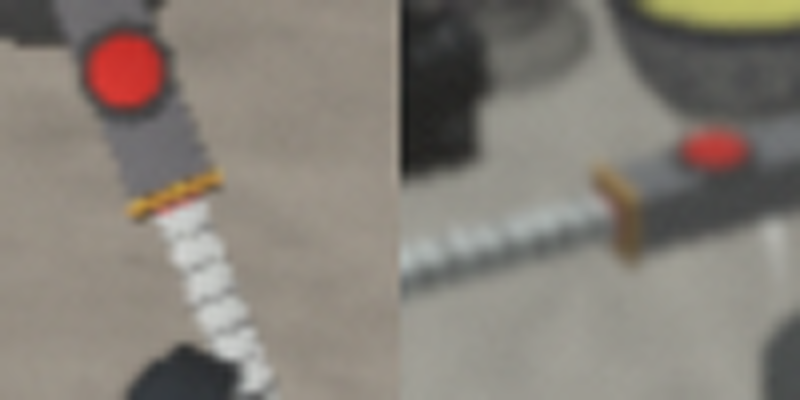

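```bash
python3 st.py;  python3 - <<'E'
from h import *
c=vision.capture('top'); im=np.array(c['img']).astype(np.float32)
C=np.array([.7105,-.0227]); t=np.radians(20.4); u=-np.array([np.cos(t),np.sin(t)]); n=np.array([-u[1],u[0]])
for r in np.arange(.120,.146,.001):
    v=[]
    for w in (-.003,0,.003):
        q=proj(c,[*(C+u*r+n*w),.111]); v.append(cv2.remap(im,np.float32([[q[0]]]),np.float32([[q[1]]]),cv2.INTER_LINEAR)[0,0])
    print(round(r,3),np.mean(v,0).round(0))
E
```

```text
t 21.8 p [ 0.4763 -0.1124  0.1175] yaw -159.19 tilt [-0.001  0.    -1.   ] F [ 2.19  4.7  -3.05] M [ 0.74 -0.19 -0.  ] op 0.266 q [ -26.4   29.6  107.     0.    43.5 -137.2]
r 0.2508 th 20.96
F tool [-3.72  3.62  3.05]
0.12 [112. 110. 112.]
0.121 [112. 110. 112.]
0.122 [114. 110. 109.]
0.123 [118. 111. 104.]
0.124 [128. 114.  95.]
0.125 [143. 119.  80.]
0.126 [160. 125.  68.]
0.127 [167. 126.  65.]
0.128 [166. 120.  66.]
0.129 [163. 115.  78.]
0.13 [169. 121. 101.]
0.131 [184. 141. 133.]
0.132 [193. 167. 162.]
0.133 [197. 186. 183.]
0.134 [198. 195. 192.]
0.135 [197. 197. 194.]
0.136 [195. 197. 193.]
0.137 [192. 194. 190.]
0.138 [187. 188. 185.]
0.139 [181. 182. 179.]
0.14 [178. 179. 176.]
0.141 [182. 183. 180.]
0.142 [191. 192. 189.]
0.143 [197. 199. 196.]
0.144 [199. 201. 198.]
0.145 [198. 200. 196.]
```

```bash
python3 - <<'E'
from h import *
print(bot.hand_in())
E
```

```text
the job is handed in; nothing more can be done
None
```

I set up the gauge as asked and handed it in at about 21.8 s. The gripper still holds the knob, with the red line at the sleeve mouth.

- **Boom to peg:** I swung the boom until the sideways force rose from about 0.5 N to 7.5 N. The peg did not move in the pictures, so it was not forced round.
- **Contact angle:** Contact came about 2° later than I had worked out from the first picture. That is within the camera's error, so I trusted the force reading.
- **Lock button:** I let go of the knob and pressed the button with the fingers shut. It bottomed out at z = 0.121 under about 13.6 N, and the pictures showed it flush and the boom still at the peg.
- **Scale arm:** I gripped the knob again and drew the arm out 80 mm; the measured pull was 79.9–80.0 mm. In the top camera the red line's outer edge was about 131.3 mm from the column's axis. That puts the line's middle at about 130 mm, where the mouth is, to within about 1 mm.
- **Final hold:** The last reading showed about 3.6 N pressing the boom against the peg and 3.7 N of spring pull on the tool. The jaws were still closed on the knob.

The side camera's positions differed from the top camera's by about 5 mm, so I relied on the top camera and the arm's own position readings. The tool never went near the bowl, cup or pot, but I did not measure them again at the end.

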